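# Close a gilder's jar and show its base to the inspection camera

## Robot

A 7-joint arm with a two-finger parallel gripper is mounted at the origin on the work surface. World frame = base frame: x ahead of the robot, y to its left, z up, the work surface at z = 0. Lengths are in mm, angles in rad, forces in N, time in s.
With the tool pointing down it reaches from about 425 to 950 mm from the base axis. Payload 16.7 kg.
Tool frame: the origin (TCP) lies on the centre line of the jaws, within the pads' length; the fingertips stand 25 mm ahead of it and the grasp point (between the pads) lies 6 mm ahead of it (bot.finger_overhang is the distance from the TCP to the fingertips, in mm); z points along the fingers, y is the line along which they close (so a half turn about z gives the same grasp; the last joint's range is limited). The gripper opens to 94 mm and grips with 3 to 60 N. Pads are 16 mm wide; open, the fingers measure 119 mm over their backs; the gripper's body (75 mm by 177 mm) begins 78 mm behind the grasp point.
Start: joints at [-1.456, 0.426, 0.074, 1.606, -0.034, 1.111, -0.067], TCP at [176.014, 651.61, 230.467] pointing down, gripper open.
Joint ranges: [-2.85, 2.85], [-0.5, 2.14], [-1.23, 1.37], [0.21, 2.46], [-1.02, 4.16], [0.16, 2.05], [-2.73, 2.73]. Speed limits (rad/s): [1.89, 1.89, 2.39, 2.39, 3.01, 3.01, 3.01].

## Interface

Orientations are given as a unit quaternion [w, x, y, z].
In Python, from plant import bot gives the robot as it stands. The module is installed in compiled form; this text tells all that it offers.
- The arm moves only by the shell command python3 -m inch 'ROWS' [FORCE]. ROWS is JSON, a list of rows, each an object with "jaw": the opening, from 0 (shut) to 1 (fully open); "travel": the shift along the world's x, y, z in mm, a list of three; "rotation": the turn, a rotation vector about the world's x, y, z in degrees, a list of three. In form: [{"jaw": jaw, "travel": [tx, ty, tz], "rotation": [ax, ay, az]}, ...]. A call has exactly 10 rows; each row is the pose to reach, as a shift and turn from the pose commanded when the call began; what a row does not reach only later rows make up. A row lasts 1/10 s, in which the tool goes at most 50 mm and 8.59 degrees, less where a joint would pass 70% of its speed; a pose out of reach is approached as far as the arm can. A call with a gripper value outside its range is refused whole. The fingers move at their own pace and stop on an object; FORCE is the grip in N (left out, the last holds). Time passes only in rows, so rows that repeat a pose let the fingers close, or fill a call up. It gives the time, the measured TCP pose, the force, the opening and the grip force at its end, in the units of the state.
- bot.read_state(): the state, without advancing time (a new reading comes with each control period).
- bot.camera(name): name is "side" or "top" or "wrist"; returns a dict with "color" (480x640x3 uint8, red, green, blue), "fx", "fy", "cx", "cy" (pixels), "pose" (4x4, takes a point from camera to world coordinates). Camera axes: x right, y up, looking along -z (the intrinsics and any distortion apply to the point x, -y, -z); pixel columns grow to the right and rows downward; lengths in mm; the calibration is good to about 2 mm. The wrist camera is an equidistant fisheye: a pixel r from the principal point sees the ray r / f radians off the axis. A picture is of the moment at which its call begins. There is no depth.
- bot.sign_off(): hands the job in; it is judged then, once.
The state is a dict: "time_s": time; "qpos": joint angles; "qd": joint speeds; "joint_torque": joint torques, N m; "ee_pos": TCP position; "tool_rot": TCP orientation; "contact_force": force on the tool from outside, world axes, zero at the start; "moment": the same for the moment, N m; "finger_gap": finger opening in mm; "gripper_force": force on a finger pad.
Only numpy, scipy, OpenCV 4.12 (cv2) and the standard library are available. Lean on these libraries where they do the work, as an engineer would, in place of code of your own. Each camera call takes 0.05 s, during which the arm holds its last target. There are 200 camera calls.

## Task

Screw the red cap of the amber jar tight (clockwise until it stops) while the jar still stands in its pocket of the wooden rack. Then take that jar out and hold it in the air in front of the inspection camera, cap up and away from the lens, so that its underside squarely faces the lens with the centre of the underside on the lens axis 140 mm from the glass, and finish while still holding it there, still and free of everything but the gripper. Do not touch the camera, keep the cap tight and leave the other jars, the figurines, the brush and the booklet where they are.

Things in the scene. Friction and masses are not known exactly. Their poses are not given: they have to be found in the camera images.
- red_jar: The jar to show: square amber glass body 50 x 50 mm, 80 mm tall, 0.15 to 0.25 kg in all, with a round red cap; a green colour dot is on its underside. Origin: centre of the underside; z is its axis, up through the cap. A narrower neck (34 mm) spans 80 to 86 mm above the underside, the cap 86 to 112 mm. It stands in one of the three pockets of the rack, which keep it from turning (about 5 degrees of play); it lifts straight out.
- red_jar_cap_top (a point): Centre of the top of the red cap, on the jar's axis, 112 mm above its underside. The cap is a ribbed round cylinder 42 mm in diameter and 26 mm high; a white stripe on its top runs from the centre towards its rim and lines up with the white tick on the jar's shoulder (jar's +x side) when tight. The cap stays on the jar: it turns but never comes off and does not rise, so the jar can be lifted by it.
- red_jar_cap (a joint): Turn of the red cap on the jar in rad: 0 = tight, against its stop; grows as it is unscrewed (anticlockwise from above). It starts 1.2 to 2.6 rad loose. It turns stiffly (0.05 N m) and stays where it is left.
- rack: Fixed wooden rack 100 (x) x 310 (y) x 22 mm high, with three square pockets 54 mm wide and 16 mm deep in a row along its y at -100, 0 and +100 mm. Origin: centre of its underside on the table.
- camera: Stand of the fixed inspection camera: dark steel foot 120 x 100 mm, with two posts carrying the camera, about 110 mm high in all. Origin: on the table straight below the middle of the lens glass; its x points away from the side that the lens looks to.
- lens: Grey camera with black round lens (42 mm) and a white ring light. Origin: centre of the front glass, 100 mm above the table; z is the lens axis, pointing out of the glass: it looks up and towards the robot's side, 35 degrees from vertical, leaning along the stand's -x.
- focus (a point): The camera's focus point: on the lens axis, 140 mm in front of the glass, in the air (215 mm above the table). The centre of the jar's underside belongs here.
- white_jar: Neighbour jar in the rack, same shape as the red-capped one but with a white cap, already tight. Bystander. Origin: centre of the underside.
- black_jar: Neighbour jar in the rack, same shape, with a black cap, already tight. Bystander. Origin: centre of the underside.
- gold_bear: Gilded bear figurine, 40 x 30 mm base, 61 mm tall. Bystander. Origin: centre of the underside.
- black_bear: Black bear figurine, same shape. Bystander. Origin: centre of the underside.
- brush: Flat brush lying on the table, handle towards its -x. Bystander. Origin: under its middle.
- leaf_book: Booklet 90 x 90 x 12 mm. Bystander. Origin: centre of the underside.
Mind the look-alikes: they are no part of the job. What is meant by the camera is not yellow, and is the smaller of those in its own colour.

How it is judged:
By the outcome, as a careful person would: the job done as asked, in the order asked, and still so for the second after the job is handed in, while the arm keeps its last pose, push and grip.
It also fails if it takes over 51 s, if anything falls off the work surface, if the arm or the gripper's body presses on something with over 40 N, if the wrist force passes 120 N, or if a joint passes its speed limit or range.

## Working session

There is one attempt and no reset: what is moved stays moved. The work goes in short steps, Python scripts to look and compute and a shell command to move; the robot and the scene stay as the last step left them, time stands still between calls to the robot, and variables do not carry over. Pictures are saved under pics/ and viewed, at most 10 in all, crops included, and the job is handed in when it is done.

```bash
mkdir -p pics; python3 - <<'E'
from plant import bot
import cv2,pickle
s=bot.read_state();print(s)
d={}
for n in("side","top","wrist"):
    c=bot.camera(n);d[n]=c
    cv2.imwrite(f"pics/{n}0.png",c["color"][:,:,::-1]);print(n,c["fx"],c["cx"],c["cy"],c["pose"].round(3).tolist(),[k for k in c])
pickle.dump(d,open("d0.pkl","wb"))
E
```

```text
{'time_s': 0.0, 'qpos': array([-1.45647041,  0.42670089,  0.07386381,  1.60663524, -0.03412114,
        1.11078625, -0.06710963]), 'qd': array([-2.39220212e-04,  1.18240760e-03, -8.53072516e-06,  6.36088537e-04,
        1.32497182e-03,  3.94370512e-04,  1.76537580e-03]), 'joint_torque': array([-1.76893082e-03, -9.35824013e+01,  3.66554976e+00, -4.54192472e+01,
       -4.89049719e-02,  1.99922168e-02,  1.21559628e-04]), 'ee_pos': array([175.9455886 , 651.23225572, 229.7842709 ]), 'tool_rot': array([-4.45240043e-05,  1.31562076e-01,  9.91307731e-01, -6.33412775e-04]), 'contact_force': array([0.44367983, 0.19131324, 0.26818096]), 'moment': array([ 0.04005735, -0.00148555, -0.01847229]), 'gripper_force': 0.0, 'finger_gap': 93.72253684690178}
side 510.13922568600145 312.047978670552 235.34604089341306 [[0.966, 0.189, -0.179, 339.238], [-0.26, 0.664, -0.701, -800.3], [-0.014, 0.723, 0.69, 854.189], [0.0, 0.0, 0.0, 1.0]] ['color', 'fx', 'fy', 'cx', 'cy', 'pose']
top 579.4616494405158 311.6173623981764 235.98991170943572 [[0.025, 0.989, -0.144, 331.278], [-1.0, 0.027, 0.009, -69.869], [0.013, 0.143, 0.99, 1618.393], [0.0, 0.0, 0.0, 1.0]] ['color', 'fx', 'fy', 'cx', 'cy', 'pose']
wrist 371.64829954431775 315.1727706037713 244.23123355301456 [[0.261, -0.932, -0.252, 102.48], [0.965, 0.251, 0.071, 670.807], [-0.003, -0.261, 0.965, 382.665], [0.0, 0.0, 0.0, 1.0]] ['color', 'fx', 'fy', 'cx', 'cy', 'pose']
```

View pics/top0.png

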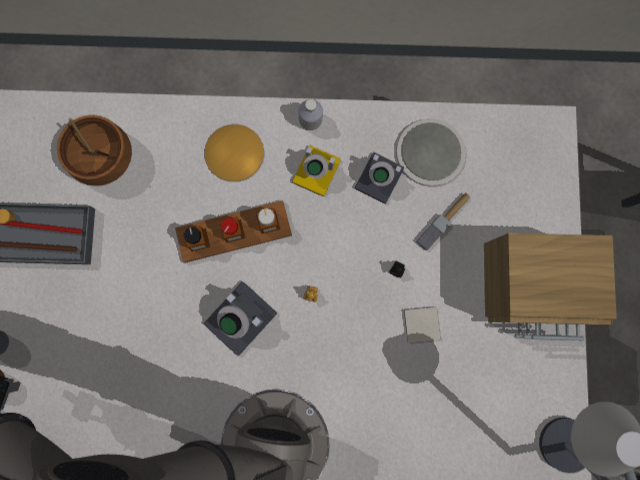

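View pics/side0.png

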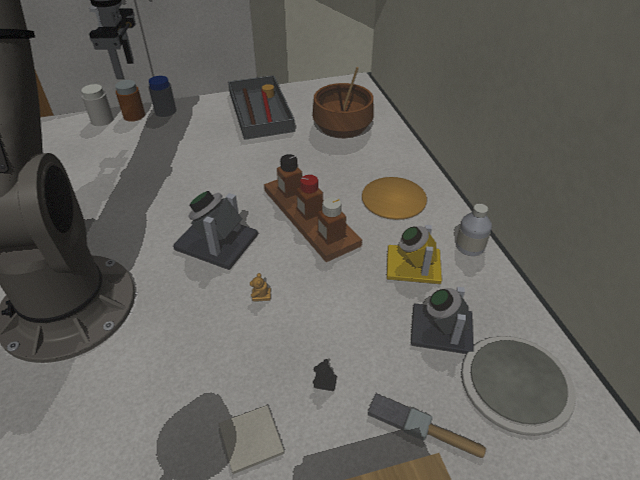

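Three camera look-alikes appear in the top view: yellow (316,170), large dark (238,318) and small dark (380,177). The one meant is the small dark one, since it is not yellow and is the smaller of the two dark ones. The jar with the red cap is at (230,227) in the middle pocket, with white at (266,216) and black at (193,234). I'll confirm in an enlarged crop.

```bash
python3 - <<'E'
import cv2,numpy as np
t=cv2.imread("pics/top0.png");s=cv2.imread("pics/side0.png")
a=cv2.resize(t[140:215,345:415],(420,450),interpolation=cv2.INTER_CUBIC)   # x6
b=cv2.resize(s[275:360,405:480],(375,425),interpolation=cv2.INTER_CUBIC) #x5
b=cv2.copyMakeBorder(b,0,25,0,0,cv2.BORDER_CONSTANT)
cv2.imwrite("pics/c1.png",np.hstack([a,b]))
a=cv2.resize(t[195:265,170:295],(750,420),interpolation=cv2.INTER_CUBIC) #x6
cv2.imwrite("pics/c2.png",a)
E
```

```text
(no output)
```

View pics/c1.png

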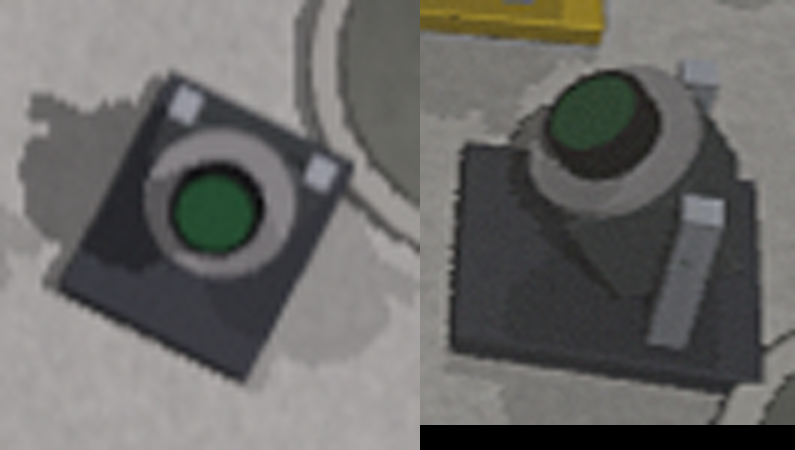

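View pics/c2.png

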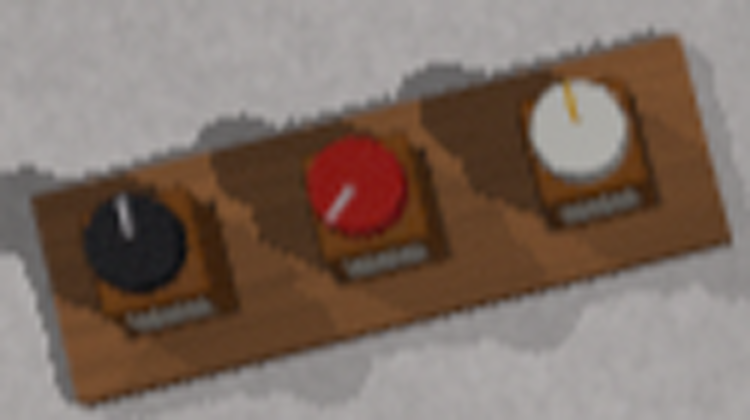

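The crops confirm it. The small dark camera has its glass centre at crop (215,213), i.e. top px (380.8,175.5). Its posts are on the far side, so it leans towards the robot. Red cap top centre is at crop (356,185), i.e. px (229.3,225.8), with its stripe pointing down-left. The stripes of the tight black and white jars point up-left, which puts the red cap about 135° loose.

```bash
cat > h.py <<'E'
import pickle,numpy as np
from scipy.spatial.transform import Rotation as R
def ray(c,u,v,fish=False):
    x=np.array([(u-c["cx"])/c["fx"],(v-c["cy"])/c["fy"]])
    if fish:
        r=np.hypot(*x); d=np.array([*(np.sin(r)*x/max(r,1e-9)),np.cos(r)])
    else: d=np.array([*x,1.])
    d=c["pose"][:3,:3]@(d*[1,-1,-1]); return c["pose"][:3,3],d/np.linalg.norm(d)
def atz(c,u,v,z,fish=False):
    o,d=ray(c,u,v,fish); return o+d*(z-o[2])/d[2]
def tri(*rs):
    A=0;b=0
    for o,d in rs:
        P=np.eye(3)-np.outer(d,d);A=A+P;b=b+P@o
    p=np.linalg.solve(A,b);return p,[np.linalg.norm((np.eye(3)-np.outer(d,d))@(p-o)) for o,d in rs]
def q2R(q): return R.from_quat(np.r_[q[1:],q[0]])
E
python3 - <<'E'
from h import *
d=pickle.load(open("d0.pkl","rb"));t=d["top"];s=d["side"]
P=lambda u,v:(345+u/6,140+v/6)
Q=lambda u,v:(170+u/6,195+v/6)
S=lambda u,v:(405+(u-420)/5,275+v/5)
f=[atz(t,*P(*p),10) for p in [(170,72),(352,165),(243,382),(57,287)]]
f=np.array(f);print("foot",f.round(0).tolist(),[np.linalg.norm(f[i]-f[i-1]).round() for i in range(4)])
az=lambda a:np.degrees(np.arctan2(a[1],a[0])).round(1)
print("stand x az",az(f[0]-f[3]),az(f[1]-f[2]),az(f[0]-f[1])-90)
print("lens top z100",atz(t,*P(215,213),100),"tri",tri(ray(t,*P(215,213)),ray(s,*S(593,112))))
r=np.array([atz(t,*Q(*p),22) for p in [(33,198),(680,36),(732,243),(82,403)]]);print("rack",r.round(0).tolist(),r.mean(0),[np.linalg.norm(r[i]-r[i-1]).round() for i in range(4)])
print("rack x az",az(r[0]-r[3]),az(r[1]-r[2]),"y az-90",az(r[0]-r[1])-90,az(r[3]-r[2])-90)
for n,p in dict(black=(135,243),red=(356,185),white=(577,129)).items(): print(n,atz(t,*Q(*p),118))
a=atz(t,*Q(333,221),118)-atz(t,*Q(354,186),118);print("stripe az",az(a))
E
```

```text
foot [[813.0, -256.0, 10.0], [770.0, -343.0, 10.0], [663.0, -292.0, 10.0], [706.0, -203.0, 10.0]] [np.float64(119.0), np.float64(97.0), np.float64(119.0), np.float64(99.0)]
stand x az -26.2 -25.6 -26.299999999999997
lens top z100 [ 721.39208832 -266.10678436  100.        ] tri (array([ 721.10925422, -265.91417746,  102.13475328]), [np.float64(0.2678328713233517), np.float64(0.2678328713233068)])
rack [[575.0, 294.0, 22.0], [660.0, -3.0, 22.0], [563.0, -30.0, 22.0], [481.0, 266.0, 22.0]] [569.70580116 131.92975698  22.        ] [np.float64(99.0), np.float64(309.0), np.float64(101.0), np.float64(308.0)]
rack x az 16.5 15.7 y az-90 16.0 15.5
black [541.95182722 227.03523724 118.        ]
red [570.12822273 132.28201657 118.        ]
white [597.59995413  36.87785211 118.        ]
stripe az 151.8
```

```bash
python3 -m inch '[{"jaw":1,"travel":[20,-26,5],"rotation":[0,0,1]},{"jaw":1,"travel":[45,-60,10],"rotation":[0,0,2]},{"jaw":1,"travel":[75,-99,10],"rotation":[0,0,3]},{"jaw":1,"travel":[105,-138,10],"rotation":[0,0,4]},{"jaw":1,"travel":[135,-177,10],"rotation":[0,0,5]},{"jaw":1,"travel":[165,-216,10],"rotation":[0,0,6]},{"jaw":1,"travel":[195,-255,10],"rotation":[0,0,7]},{"jaw":1,"travel":[225,-295,10],"rotation":[0,0,8]},{"jaw":1,"travel":[255,-335,10],"rotation":[0,0,8]},{"jaw":1,"travel":[285,-375,10],"rotation":[0,0,8]}]'
python3 -c "
from plant import bot
s=bot.read_state();print(s['qpos'].round(2),s['ee_pos'],s['tool_rot'])"
```

```text
time_s: 1.15
ee_pos: [461.8, 274.7, 240.6]
tool_rot: [0.0, 0.062, 0.998, 0.0]
contact_force: [1.3, 0.7, 1.1]
finger_gap: 93.9
gripper_force: 0.0
[-0.89  0.19  0.27  1.92 -0.06  1.04  0.85] [461.83567302 274.72328546 240.5618752 ] [1.83923407e-05 6.20188234e-02 9.98074975e-01 9.46955146e-05]
```

```bash
python3 -m inch '[{"jaw":1,"travel":[25,-33,0],"rotation":[0,0,0]},{"jaw":1,"travel":[50,-66,0],"rotation":[0,0,0]},{"jaw":1,"travel":[75,-99,0],"rotation":[0,0,0]},{"jaw":1,"travel":[95,-126,-10],"rotation":[0,0,0]},{"jaw":1,"travel":[108,-142,-20],"rotation":[0,0,0]},{"jaw":1,"travel":[108,-142,-30],"rotation":[0,0,0]},{"jaw":1,"travel":[108,-142,-30],"rotation":[0,0,0]},{"jaw":1,"travel":[108,-142,-30],"rotation":[0,0,0]},{"jaw":0.8,"travel":[108,-142,-30],"rotation":[0,0,0]},{"jaw":0.8,"travel":[108,-142,-30],"rotation":[0,0,0]}]'
python3 - <<'E'
from plant import bot
from h import *
import cv2
c=bot.camera("wrist");cv2.imwrite("pics/w1.png",c["color"][:,:,::-1]);pickle.dump(c,open("w1.pkl","wb"))
m=cv2.inRange(cv2.cvtColor(c["color"],cv2.COLOR_RGB2HSV),(0,170,60),(6,255,255))|cv2.inRange(cv2.cvtColor(c["color"],cv2.COLOR_RGB2HSV),(174,170,60),(180,255,255))
n,l,st,ce=cv2.connectedComponentsWithStats(m);print(st[1:][st[1:,4]>100],ce[1:][st[1:,4]>100])
print(bot.read_state()["ee_pos"],c["pose"].round(2).tolist())
E
```

```text
time_s: 2.15
ee_pos: [568.9, 135.5, 211.0]
tool_rot: [0.0, 0.061, 0.998, 0.0]
contact_force: [-0.0, -0.2, -0.4]
finger_gap: 81.5
gripper_force: 0.0
[[ 284  225   61   63 2556]] [[312.53482003 255.28169014]]
[568.93362413 135.27567785 210.9699331 ] [[0.12, -0.96, -0.26, 493.26], [0.99, 0.12, 0.03, 144.22], [-0.0, -0.26, 0.97, 363.79], [0.0, 0.0, 0.0, 1.0]]
```

View pics/w1.png

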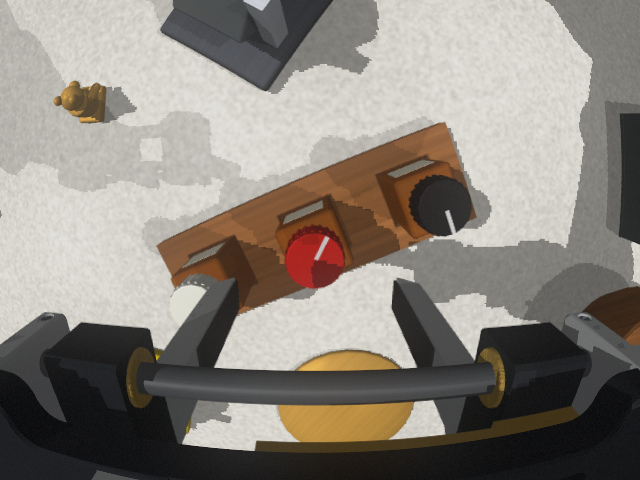

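The wrist view shows the red cap top as a disc centred at about (315,260), with the stripe running from (317,259) to (326,237). White is at (190,303) and black at (440,206).

```bash
python3 - <<'E'
from h import *
c=pickle.load(open("w1.pkl","rb"));t=pickle.load(open("d0.pkl","rb"))["top"]
print(atz(c,315,260,118,True),tri(ray(c,315,260,True),ray(t,229.3,225.8)))
for p in((286,260),(345,258)):print(atz(c,*p,118,True))
a=atz(c,326,237,118,True)-atz(c,317,259,118,True);print(np.degrees(np.arctan2(a[1],a[0])))
E
```

```text
[570.60012259 134.31921512 118.        ] (array([571.64774949, 133.6098642 , 112.71233707]), [np.float64(0.7735801481363936), np.float64(0.7735801481364887)])
[568.14855048 114.31032819 118.        ]
[571.73533563 155.15655023 118.        ]
151.66657301325063
```

```bash
python3 -m inch '[{"jaw":0.8,"travel":[1.6,-2.1,-20],"rotation":[0,0,0]},{"jaw":0.8,"travel":[1.6,-2.1,-45],"rotation":[0,0,0]},{"jaw":0.8,"travel":[1.6,-2.1,-70],"rotation":[0,0,0]},{"jaw":0.8,"travel":[1.6,-2.1,-85],"rotation":[0,0,0]},{"jaw":0.8,"travel":[1.6,-2.1,-95],"rotation":[0,0,0]},{"jaw":0.8,"travel":[1.6,-2.1,-95],"rotation":[0,0,0]},{"jaw":0.3,"travel":[1.6,-2.1,-95],"rotation":[0,0,0]},{"jaw":0.3,"travel":[1.6,-2.1,-95],"rotation":[0,0,0]},{"jaw":0.3,"travel":[1.6,-2.1,-95],"rotation":[0,0,0]},{"jaw":0.3,"travel":[1.6,-2.1,-95],"rotation":[0,0,0]}]' 20
python3 -m inch '[{"jaw":0.3,"travel":[0,0,0],"rotation":[0,0,0]},{"jaw":0.3,"travel":[0,0,0],"rotation":[0,0,0]},{"jaw":0.3,"travel":[0,0,0],"rotation":[0,0,0]},{"jaw":0.3,"travel":[0,0,0],"rotation":[0,0,-5]},{"jaw":0.3,"travel":[0,0,0],"rotation":[0,0,-10]},{"jaw":0.3,"travel":[0,0,0],"rotation":[0,0,-15]},{"jaw":0.3,"travel":[0,0,0],"rotation":[0,0,-20]},{"jaw":0.3,"travel":[0,0,0],"rotation":[0,0,-25]},{"jaw":0.3,"travel":[0,0,0],"rotation":[0,0,-30]},{"jaw":0.3,"travel":[0,0,0],"rotation":[0,0,-35]}]' 20
python3 -c "
from plant import bot
s=bot.read_state();print(s['qpos'].round(2),s['moment'])"
```

```text
time_s: 3.2
ee_pos: [570.9, 132.6, 116.0]
tool_rot: [0.0, 0.062, 0.998, 0.0]
contact_force: [0.4, -0.1, 0.2]
finger_gap: 46.6
gripper_force: 0.0
time_s: 4.2
ee_pos: [571.1, 133.0, 115.9]
tool_rot: [0.0, 0.361, 0.933, 0.001]
contact_force: [0.2, 2.1, 3.9]
finger_gap: 41.7
gripper_force: 20.0
[-0.71  0.45  0.48  1.93 -0.28  0.82  0.75] [ 0.55087156 -0.22076709  0.07805046]
```

```bash
python3 -m inch '[{"jaw":0.3,"travel":[0,0,0],"rotation":[0,0,-7]},{"jaw":0.3,"travel":[0,0,0],"rotation":[0,0,-14]},{"jaw":0.3,"travel":[0,0,0],"rotation":[0,0,-21]},{"jaw":0.3,"travel":[0,0,0],"rotation":[0,0,-28]},{"jaw":0.3,"travel":[0,0,0],"rotation":[0,0,-35]},{"jaw":0.3,"travel":[0,0,0],"rotation":[0,0,-42]},{"jaw":0.3,"travel":[0,0,0],"rotation":[0,0,-49]},{"jaw":0.3,"travel":[0,0,0],"rotation":[0,0,-56]},{"jaw":0.3,"travel":[0,0,0],"rotation":[0,0,-63]},{"jaw":0.3,"travel":[0,0,0],"rotation":[0,0,-70]}]' 20
python3 -c "
from plant import bot
s=bot.read_state();print(s['qpos'].round(2),s['moment'])"
python3 -m inch '[{"jaw":0.3,"travel":[0,0,0],"rotation":[0,0,-4]},{"jaw":0.3,"travel":[0,0,0],"rotation":[0,0,-8]},{"jaw":0.3,"travel":[0,0,0],"rotation":[0,0,-12]},{"jaw":0.3,"travel":[0,0,0],"rotation":[0,0,-15]},{"jaw":0.3,"travel":[0,0,0],"rotation":[0,0,-18]},{"jaw":0.3,"travel":[0,0,0],"rotation":[0,0,-21]},{"jaw":0.3,"travel":[0,0,0],"rotation":[0,0,-24]},{"jaw":0.3,"travel":[0,0,0],"rotation":[0,0,-27]},{"jaw":0.3,"travel":[0,0,0],"rotation":[0,0,-28]},{"jaw":0.3,"travel":[0,0,0],"rotation":[0,0,-28]}]' 20
python3 -c "
from plant import bot
s=bot.read_state();print(s['qpos'].round(2),s['moment'],s['tool_rot'])"
```

```text
time_s: 5.2
ee_pos: [571.5, 133.3, 116.1]
tool_rot: [-0.0, 0.831, 0.556, 0.001]
contact_force: [1.6, 3.4, 5.1]
finger_gap: 41.5
gripper_force: 20.0
[-0.94  0.53  0.79  1.94 -0.49  0.87 -0.27] [ 0.89564354 -0.43090013  0.06028592]
time_s: 6.2
ee_pos: [571.5, 133.1, 116.0]
tool_rot: [-0.0, 0.94, 0.341, 0.001]
contact_force: [3.6, 3.8, 7.0]
finger_gap: 41.3
gripper_force: 20.0
[-1.02  0.59  0.92  1.95 -0.6   0.9  -0.66] [ 0.72717663 -0.59041708  0.03620839] [-2.25113161e-05  9.40014905e-01  3.41132188e-01  8.99414596e-04]
```

```bash
python3 -m inch '[{"jaw":0.3,"travel":[0,0,0],"rotation":[0,0,-1]},{"jaw":0.3,"travel":[0,0,0],"rotation":[0,0,-2]},{"jaw":0.3,"travel":[0,0,0],"rotation":[0,0,-3]},{"jaw":0.3,"travel":[0,0,0],"rotation":[0,0,-4]},{"jaw":0.3,"travel":[0,0,0],"rotation":[0,0,-5]},{"jaw":0.3,"travel":[0,0,0],"rotation":[0,0,-6]},{"jaw":0.3,"travel":[0,0,0],"rotation":[0,0,-7]},{"jaw":0.3,"travel":[0,0,0],"rotation":[0,0,-8]},{"jaw":0.3,"travel":[0,0,0],"rotation":[0,0,-9]},{"jaw":0.3,"travel":[0,0,0],"rotation":[0,0,-10]}]' 20
python3 -c "
from plant import bot
s=bot.read_state();print(s['qpos'].round(2),s['moment'],s['tool_rot'])"
```

```text
time_s: 7.2
ee_pos: [570.7, 133.0, 115.8]
tool_rot: [-0.0, 0.966, 0.258, 0.0]
contact_force: [-1.3, 2.5, 10.4]
finger_gap: 41.8
gripper_force: 20.0
[-1.04  0.61  0.96  1.95 -0.63  0.92 -0.8 ] [0.61168648 0.70831066 0.55726651] [-3.71673680e-04  9.66125156e-01  2.58073708e-01  7.78989097e-05]
```

```bash
python3 -m inch '[{"jaw":0.8,"travel":[0,0,0],"rotation":[0,0,0]},{"jaw":0.8,"travel":[0,0,0],"rotation":[0,0,0]},{"jaw":0.8,"travel":[0,0,0],"rotation":[0,0,0]},{"jaw":0.8,"travel":[0,0,0],"rotation":[0,0,0]},{"jaw":0.8,"travel":[0,0,10],"rotation":[0,0,0]},{"jaw":0.8,"travel":[0,0,30],"rotation":[0,0,6]},{"jaw":0.8,"travel":[0,0,50],"rotation":[0,0,14]},{"jaw":0.8,"travel":[0,0,70],"rotation":[0,0,22]},{"jaw":0.8,"travel":[0,0,90],"rotation":[0,0,30]},{"jaw":0.8,"travel":[0,0,95],"rotation":[0,0,36]}]'
python3 -m inch '[{"jaw":0.8,"travel":[0,0,0],"rotation":[0,0,8]},{"jaw":0.8,"travel":[0,0,0],"rotation":[0,0,16]},{"jaw":0.8,"travel":[0,0,0],"rotation":[0,0,24]},{"jaw":0.8,"travel":[0,0,0],"rotation":[0,0,24]},{"jaw":0.8,"travel":[0,0,0],"rotation":[0,0,24]},{"jaw":0.8,"travel":[0,0,0],"rotation":[0,0,24]},{"jaw":0.8,"travel":[0,0,0],"rotation":[0,0,24]},{"jaw":0.8,"travel":[0,0,0],"rotation":[0,0,24]},{"jaw":0.8,"travel":[0,0,0],"rotation":[0,0,24]},{"jaw":0.8,"travel":[0,0,0],"rotation":[0,0,24]}]'
python3 - <<'E'
from plant import bot
from h import *
import cv2
s=bot.read_state();print(s['qpos'].round(2),s['tool_rot'])
c=bot.camera("wrist");pickle.dump(c,open("w2.pkl","wb"))
im=c["color"][:,:,::-1];cv2.imwrite("pics/w2.png",im)
cv2.imwrite("pics/w2c.png",cv2.resize(im[130:330,180:440],None,fx=3,fy=3,interpolation=cv2.INTER_CUBIC))
E
```

```text
time_s: 8.2
ee_pos: [571.6, 132.2, 213.2]
tool_rot: [0.0, 0.838, 0.546, 0.001]
contact_force: [-0.8, 0.1, -0.4]
finger_gap: 74.9
gripper_force: 0.0
time_s: 9.2
ee_pos: [570.6, 132.6, 210.4]
tool_rot: [0.0, 0.708, 0.706, -0.0]
contact_force: [-0.6, -0.5, 0.1]
finger_gap: 75.3
gripper_force: 0.0
[-0.97  0.39  0.81  1.87 -0.33  1.03 -0.03] [ 1.22112053e-06  7.07924579e-01  7.06288035e-01 -4.24659461e-05]
```

View pics/w2c.png

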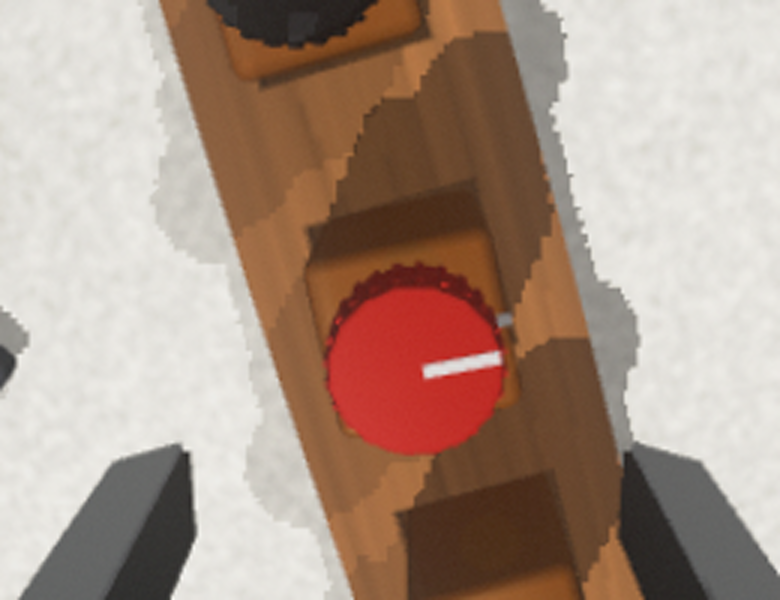

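The stripe now runs from crop (425,372) to (500,357), parallel to the jar's sides and in line with the tick at (505,320), so the cap is tight. Its top is centred at crop (416,370).

```bash
python3 - <<'E'
from h import *
c=pickle.load(open("w2.pkl","rb"))
p=lambda u,v,z:atz(c,180+u/3,130+v/3,z,True)
print(p(416,370,118))
az=lambda a:np.degrees(np.arctan2(a[1],a[0]))
print("stripe",az(p(500,357,118)-p(425,372,118)),"centre->tick",az(p(505,320,86)-p(416,370,118)),p(505,320,86),"jar edge",az(p(480,230,86)-p(315,265,86)), "rack edge",az(p(605,400,22)-p(500,0,22)))
E
python3 -m inch '[{"jaw":0.8,"travel":[0,0.5,-20],"rotation":[0,0,0]},{"jaw":0.8,"travel":[0,0.5,-45],"rotation":[0,0,0]},{"jaw":0.8,"travel":[0,0.5,-70],"rotation":[0,0,0]},{"jaw":0.8,"travel":[0,0.5,-85],"rotation":[0,0,0]},{"jaw":0.8,"travel":[0,0.5,-94.5],"rotation":[0,0,0]},{"jaw":0.8,"travel":[0,0.5,-94.5],"rotation":[0,0,0]},{"jaw":0.3,"travel":[0,0.5,-94.5],"rotation":[0,0,0]},{"jaw":0.3,"travel":[0,0.5,-94.5],"rotation":[0,0,0]},{"jaw":0.3,"travel":[0,0.5,-94.5],"rotation":[0,0,0]},{"jaw":0.3,"travel":[0,0.5,-94.5],"rotation":[0,0,0]}]' 45
python3 -m inch '[{"jaw":0.3,"travel":[0,0,0],"rotation":[0,0,0]},{"jaw":0.3,"travel":[0,0,0],"rotation":[0,0,0]},{"jaw":0.3,"travel":[0,0,0],"rotation":[0,0,0]},{"jaw":0.3,"travel":[0,0,0],"rotation":[0,0,0]},{"jaw":0.3,"travel":[0,0,2],"rotation":[0,0,0]},{"jaw":0.3,"travel":[0,0,5],"rotation":[0,0,0]},{"jaw":0.3,"travel":[0,0,10],"rotation":[0,0,0]},{"jaw":0.3,"travel":[0,0,16],"rotation":[0,0,0]},{"jaw":0.3,"travel":[0,0,23],"rotation":[0,0,0]},{"jaw":0.3,"travel":[0,0,30],"rotation":[0,0,0]}]' 45
```

```text
[572.70173717 134.75127414 118.        ]
stripe 11.608712747531957 centre->tick 9.239107268802224 [595.85040045 138.51675589  86.        ] jar edge 12.00927303282765 rack edge -74.12775334345407
time_s: 10.25
ee_pos: [570.8, 133.2, 116.5]
tool_rot: [0.0, 0.708, 0.706, 0.0]
contact_force: [-0.0, -1.1, -0.3]
finger_gap: 46.7
gripper_force: 0.0
time_s: 11.25
ee_pos: [570.4, 133.0, 146.6]
tool_rot: [-0.0, 0.708, 0.706, -0.0]
contact_force: [0.5, 0.3, -1.5]
finger_gap: 41.2
gripper_force: 45.0
```

```bash
python3 -m inch '[{"jaw":0.3,"travel":[0,0,15],"rotation":[0,0,0]},{"jaw":0.3,"travel":[0,0,35],"rotation":[0,0,0]},{"jaw":0.3,"travel":[0,0,60],"rotation":[0,0,0]},{"jaw":0.3,"travel":[0,0,85],"rotation":[0,0,0]},{"jaw":0.3,"travel":[0,-5,110],"rotation":[0,0,0]},{"jaw":0.3,"travel":[0,-20,135],"rotation":[0,0,0]},{"jaw":0.3,"travel":[0,-45,155],"rotation":[0,0,0]},{"jaw":0.3,"travel":[0,-70,170],"rotation":[0,0,0]},{"jaw":0.3,"travel":[0,-95,180],"rotation":[0,0,0]},{"jaw":0.3,"travel":[0,-120,180],"rotation":[0,0,0]}]' 45
python3 - <<'E'
from plant import bot
from h import *
s=bot.read_state();print(s['qpos'].round(2),s['ee_pos'])
b=np.radians(-26);a=np.radians(35)
ax=np.array([-np.cos(b)*np.sin(a),-np.sin(b)*np.sin(a),np.cos(a)])
k=np.array([-.4384,-.8988,0])
T=R.from_rotvec(k*a)*R.from_euler('z',b)
C=q2R(s['tool_rot'])
print("rotvec",T.as_rotvec(degrees=True),(T*C).as_matrix()[:,2],-ax)
f=np.array([721.3,-266,100])+140*ax;print("travel",f+110*ax-s['ee_pos'])
E
```

```text
time_s: 12.25
ee_pos: [570.8, 11.0, 327.8]
tool_rot: [0.0, 0.708, 0.706, 0.001]
contact_force: [-0.2, -0.5, -1.3]
finger_gap: 41.2
gripper_force: 45.0
[-0.89  0.24  0.92  1.76 -0.2   1.24  0.08] [570.7780796   11.01459862 327.84181903]
rotvec [ -7.94046281 -34.39026372 -25.18090399] [ 0.51719793 -0.25124657 -0.81815736] [ 0.51552709 -0.25143936 -0.81915204]
travel [  21.64014887 -214.15475858  -23.05380796]
```

```bash
python3 -m inch '[{"jaw":0.3,"travel":[2,-20,0],"rotation":[-0.8,-3.4,-2.5]},{"jaw":0.3,"travel":[4,-45,0],"rotation":[-1.6,-6.9,-5]},{"jaw":0.3,"travel":[6,-70,0],"rotation":[-2.4,-10.3,-7.5]},{"jaw":0.3,"travel":[8,-95,0],"rotation":[-3.2,-13.8,-10]},{"jaw":0.3,"travel":[10,-120,0],"rotation":[-4,-17.2,-12.6]},{"jaw":0.3,"travel":[12,-145,0],"rotation":[-4.8,-20.6,-15.1]},{"jaw":0.3,"travel":[15,-170,0],"rotation":[-5.6,-24.1,-17.6]},{"jaw":0.3,"travel":[18,-190,-5],"rotation":[-6.4,-27.5,-20.1]},{"jaw":0.3,"travel":[20,-205,-10],"rotation":[-7.2,-31,-22.7]},{"jaw":0.3,"travel":[21.6,-214,-15],"rotation":[-7.9,-34.4,-25.2]}]' 45
python3 -m inch '[{"jaw":0.3,"travel":[0,0,-3],"rotation":[0,0,0]},{"jaw":0.3,"travel":[0,0,-6],"rotation":[0,0,0]},{"jaw":0.3,"travel":[0,0,-8],"rotation":[0,0,0]},{"jaw":0.3,"travel":[0,0,-8],"rotation":[0,0,0]},{"jaw":0.3,"travel":[0,0,-8],"rotation":[0,0,0]},{"jaw":0.3,"travel":[0,0,-8],"rotation":[0,0,0]},{"jaw":0.3,"travel":[0,0,-8],"rotation":[0,0,0]},{"jaw":0.3,"travel":[0,0,-8],"rotation":[0,0,0]},{"jaw":0.3,"travel":[0,0,-8],"rotation":[0,0,0]},{"jaw":0.3,"travel":[0,0,-8],"rotation":[0,0,0]}]' 45
python3 - <<'E'
from plant import bot
from h import *
import cv2
s=bot.read_state();print(s['qpos'].round(2),s['ee_pos'],q2R(s['tool_rot']).as_matrix().round(3).tolist())
d={n:bot.camera(n) for n in("side","top","wrist")};pickle.dump(d,open("d3.pkl","wb"))
for n in d: cv2.imwrite(f"pics/{n}3.png",d[n]["color"][:,:,::-1])
im=lambda n,a,b,c,e,f:cv2.resize(d[n]["color"][a:b,c:e,::-1],None,fx=f,fy=f,interpolation=cv2.INTER_CUBIC)
# predicted pixels of focus
cv2.imwrite("pics/m3.png",np.hstack([im("side",150,350,320,520,2),im("wrist",60,260,210,410,2)]))
E
```

```text
time_s: 13.25
ee_pos: [591.4, -203.2, 311.1]
tool_rot: [0.255, 0.81, 0.503, 0.161]
contact_force: [1.1, -1.4, -1.5]
finger_gap: 41.2
gripper_force: 45.0
time_s: 14.25
ee_pos: [592.2, -201.0, 303.0]
tool_rot: [0.255, 0.809, 0.504, 0.16]
contact_force: [-0.0, 0.3, -1.3]
finger_gap: 41.2
gripper_force: 45.0
[-0.86 -0.06  0.98  2.15  0.51  0.49 -0.71] [ 592.21603689 -200.98616821  302.99177118] [[0.44, 0.735, 0.516], [0.898, -0.361, -0.251], [0.002, 0.574, -0.819]]
```

View pics/side3.png

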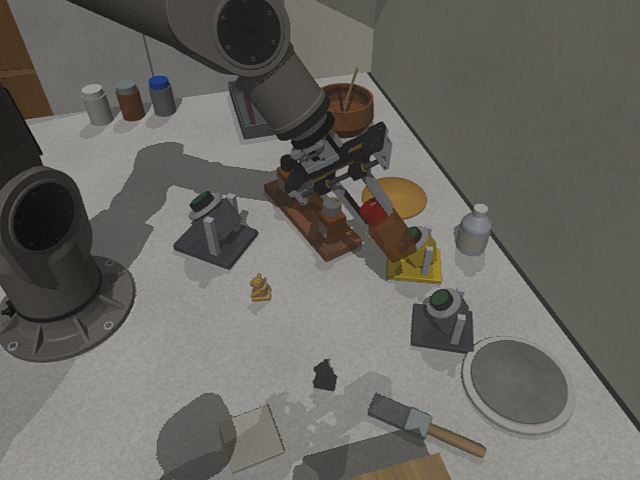

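The jar hangs tilted above the small dark camera: red cap at (373,211), bottom edge near (397,247). I'll enlarge the side and wrist views to measure the jar's bottom.

```bash
python3 - <<'E'
from h import *
import cv2
d=pickle.load(open("d3.pkl","rb"))
im=lambda n,a,b,c,e,w,h:cv2.resize(d[n]["color"][a:b,c:e,::-1],(w,h),interpolation=cv2.INTER_CUBIC)
cv2.imwrite("pics/m3.png",np.hstack([im("side",190,270,355,425,420,480),im("top",160,240,340,400,360,480)]))
f=np.array([649.1,-230.8,214.7])
def proj(c,p):
    q=np.linalg.inv(c["pose"])@np.r_[p,1];return c["cx"]+c["fx"]*q[0]/-q[2],c["cy"]-c["fy"]*q[1]/-q[2]
C=q2R(np.array([0.255,0.809,0.504,0.16])).as_matrix()
J=np.c_[C[:,0],-C[:,1],-C[:,2]]
print([proj(d[n],f) for n in("side","top")])
E
```

```text
[(np.float64(403.1808489076449), np.float64(250.0998310849285)), (np.float64(372.43896570462476), np.float64(192.10217278879864))]
```

View pics/m3.png

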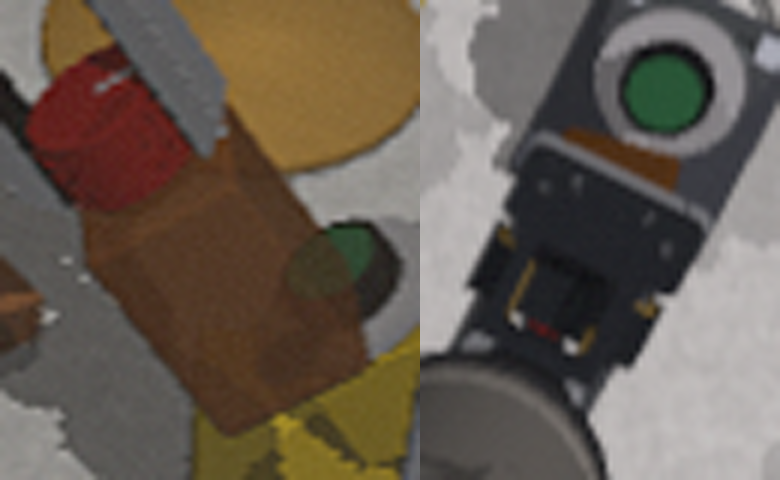

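View pics/wrist3.png

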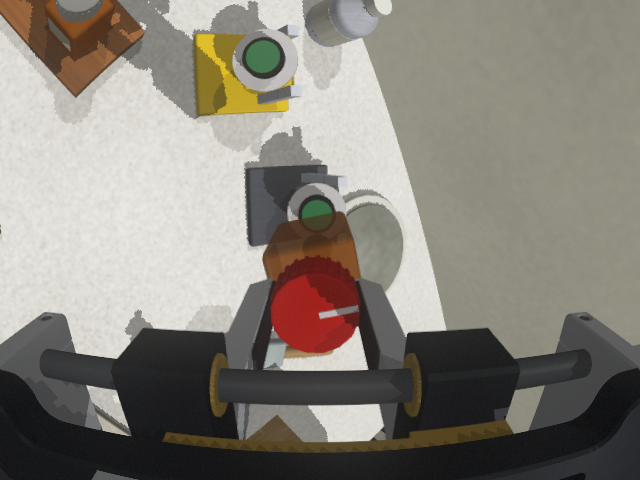

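```bash
cat > fit.py <<'E'
from h import *
d=pickle.load(open("d3.pkl","rb"))
C=q2R(np.array([0.2548,0.8092,0.5037,0.1602]))
tcp=np.array([592.2,-201,303.0])
# jar frame in tool frame at grip: z down-flipped; tool y az 0, tool x az 90 -> jar x at az 11.8
y=np.radians(11.8); jx=np.array([np.sin(y),np.cos(y),0]);jz=np.array([0,0,-1.]);B=R.from_matrix(np.c_[jx,np.cross(jz,jx),jz])
def proj(c,p,fish=False):
    q=(np.linalg.inv(c["pose"])@np.r_[p,1])[:3]*[1,-1,-1]
    if fish:
        r=np.hypot(q[0],q[1]);th=np.arctan2(r,q[2]);x=q[:2]/r*th
    else:x=q[:2]/q[2]
    return np.array([c["cx"]+c["fx"]*x[0],c["cy"]+c["fy"]*x[1]])
def jar(off=(0,0,0),rv=(0,0,0)):
    return tcp+C.apply(np.array([0,0,110])+off), C*R.from_rotvec(rv)*B
pts={f"{'b' if z==0 else 's'}{a:+d}{b:+d}":np.array([25*a,25*b,z]) for z in(0,80) for a in(1,-1) for b in(1,-1)}
pts["cap"]=np.array([0,0,112.]);pts["bot"]=np.zeros(3)
E
python3 - <<'E'
from fit import *
o,J=jar();print("origin",o,"z",J.as_matrix()[:,2])
for k,v in pts.items():
    p=o+J.apply(v);s=proj(d["side"],p);print(k,"side crop",((s-[355,190])*6).round(0),"wrist",proj(d["wrist"],p,True).round(0))
E
```

```text
origin [ 649.00566978 -228.63283246  212.94700199] z [-0.51641518  0.25120757  0.81866362]
b+1+1 side crop [350. 271.] wrist [343. 210.]
b+1-1 side crop [373. 376.] wrist [355. 274.]
b-1+1 side crop [203. 344.] wrist [276. 224.]
b-1-1 side crop [219. 451.] wrist [291. 287.]
s+1+1 side crop [215.  85.] wrist [355. 237.]
s+1-1 side crop [233. 186.] wrist [370. 323.]
s-1+1 side crop [ 65. 165.] wrist [260. 256.]
s-1-1 side crop [ 75. 269.] wrist [282. 339.]
cap side crop [87. 97.] wrist [317. 318.]
bot side crop [285. 360.] wrist [316. 249.]
```

```bash
python3 -m inch '[{"jaw":0.3,"travel":[0,-1,1],"rotation":[0,0,0]},{"jaw":0.3,"travel":[0,-2,2],"rotation":[0,0,0]},{"jaw":0.3,"travel":[0,-2,2],"rotation":[0,0,0]},{"jaw":0.3,"travel":[0,-2,2],"rotation":[0,0,0]},{"jaw":0.3,"travel":[0,-2,2],"rotation":[0,0,0]},{"jaw":0.3,"travel":[0,-2,2],"rotation":[0,0,0]},{"jaw":0.3,"travel":[0,-2,2],"rotation":[0,0,0]},{"jaw":0.3,"travel":[0,-2,2],"rotation":[0,0,0]},{"jaw":0.3,"travel":[0,-2,2],"rotation":[0,0,0]},{"jaw":0.3,"travel":[0,-2,2],"rotation":[0,0,0]}]' 45
python3 - <<'E'
from plant import bot
from fit import *
import cv2
P=[];Q=[]
d={}
for i in range(6):
    for n in("side","wrist"):
        d[n]=bot.camera(n)
        s=bot.read_state();P.append(s['ee_pos']);Q.append(s['tool_rot'])
P=np.array(P);Q=np.mean(Q,0);print("tcp",P.mean(0),P.std(0),Q/np.linalg.norm(Q),q2R(Q).as_matrix()[:,2])
pickle.dump((d,P.mean(0),Q),open("d4.pkl","wb"))
im=lambda n,a,b,c,e,w,h:cv2.resize(d[n]["color"][a:b,c:e,::-1],(w,h),interpolation=cv2.INTER_CUBIC)
m=np.hstack([im("side",225,320,385,465,400,475),im("wrist",185,280,260,340,400,475)])
m=cv2.convertScaleAbs(m,alpha=1.5,beta=10);cv2.imwrite("pics/m4.png",m)
L=np.array([721.3,-266,100])
print("lens pred side",proj(d["side"],L),"wrist",proj(d["wrist"],L,True))
# lens centre via green blobs
for n in d:
    a=d[n]["color"].astype(int);g=((a[:,:,1]>a[:,:,0]+25)&(a[:,:,1]>a[:,:,2]+10)).astype(np.uint8)
    k,l,st,ce=cv2.connectedComponentsWithStats(g);print(n,[(st[i].tolist(),ce[i].round(1).tolist()) for i in range(1,k) if st[i,4]>20])
E
```

```text
time_s: 15.4
ee_pos: [592.2, -203.0, 305.0]
tool_rot: [0.255, 0.809, 0.504, 0.16]
contact_force: [0.3, 0.1, -1.3]
finger_gap: 41.3
gripper_force: 45.0
tcp [ 592.20873836 -202.98498069  304.95930828] [0.01656396 0.01939493 0.01568206] [0.25463588 0.80940615 0.50443277 0.15990568] [ 0.51575065 -0.25088437 -0.81918148]
lens pred side [439.38965114 298.15848253] wrist [315.8781922 214.3511105]
side []
wrist [([244, 39, 34, 33, 861], [260.7, 55.0]), ([300, 198, 30, 21, 441], [313.8, 207.9])]
```

View pics/m4.png

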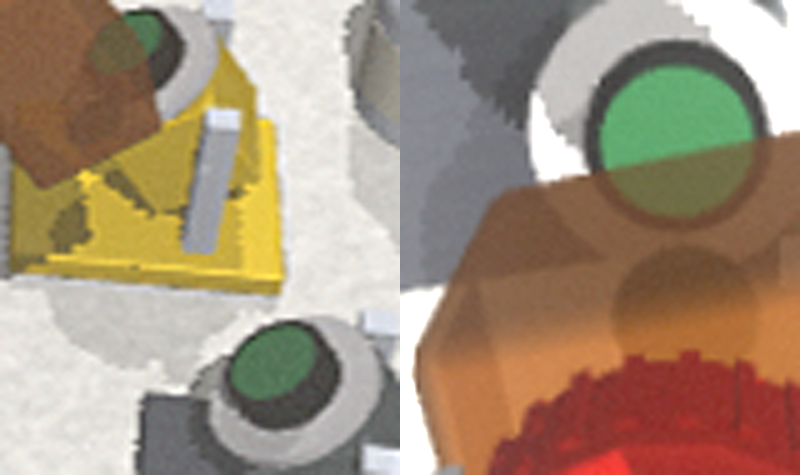

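The side crop shows the lens glass centred at (272,360) and the underside dot at (94,114). In the wrist crop the glass is centred at (680,140) and the dot at (683,313). Now I'll triangulate the dot with each camera's pixel bias at the lens removed.

```bash
python3 - <<'E'
import fit
from fit import *
d,tcp,Q=pickle.load(open("d4.pkl","rb"))
fit.tcp=tcp;fit.C=q2R(Q);o,J=jar()
b=np.radians(-26);ax=np.array([-np.cos(b)*np.sin(.610865),-np.sin(b)*np.sin(.610865),np.cos(.610865)])
L=np.array([721.3,-266,100]);f=L+140*ax
print("nominal",o,"focus",f,"diff",o-f,"axis err deg",np.degrees(np.arccos(J.as_matrix()[:,2]@ax)))
s=np.array([385+94/5,225+114/5]);w=np.array([260+283/5,185+313/5])
bs=np.array([385+272/5,225+360/5])-proj(d["side"],L);bw=np.array([260+280/5,185+140/5])-proj(d["wrist"],L,True)
print(bs,bw,"dot pred",proj(d["side"],o)-s,proj(d["wrist"],o,True)-w)
p,r=tri(ray(d["side"],*(s-bs)),ray(d["wrist"],*(w-bw),True));print("dot",p,r,p-f, "along",(p-f)@ax)
E
```

```text
nominal [ 648.94130961 -230.58226162  214.84934521] focus [ 649.1262325  -230.79850155  214.68130533] diff [-0.18492289  0.21623993  0.16803988] axis err deg 0.03432173652830791
[ 0.01034886 -1.15848253] [ 0.1218078 -1.3511105] dot pred [-0.74189029  2.17272342] [-0.51806711  1.67866992]
dot [ 649.64046397 -230.01465814  216.09041092] [np.float64(0.8024836753193122), np.float64(0.8024836753192048)] [0.51423147 0.78384341 1.4091056 ] along 1.0862607800117476
```

```bash
python3 -c "
from plant import bot
print(bot.sign_off())"
```

```text
the job is handed in; nothing more can be done
None
```

The red cap is screwed tight and the jar is held still with its underside square to the small dark camera's lens. By my measurement it is within about 2 mm of the focus point, and the job is handed in after about 16 s of robot time.

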